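# Load the churn can and clamp it

## Robot

A 6-joint arm with a two-finger parallel gripper is mounted at the origin on the work surface. World frame = base frame: x ahead of the robot, y to its left, z up, the work surface at z = 0. Lengths are in m, angles in degrees, forces in N, time in s.
With the tool pointing down it reaches from about 0.25 to 0.8 m from the base axis. Payload 8.5 kg.
Tool frame: the origin (TCP) lies midway between the tips of the shut fingers; the grasp point (between the pads) lies 19 mm behind it (manip.grasp_offset is the z of the grasp point in the tool frame, in m); z points along the fingers, x is the direction in which the jaws open and shut, and the axes are right-handed (so a half turn about z gives the same grasp; the last joint's range is limited). The gripper opens to 85 mm and grips with 20 to 120 N. Pads are 22 mm wide; open, the fingers measure 114 mm over their backs; the gripper's body (76 mm by 85 mm) begins 54 mm behind the grasp point. The pads swing forward as they close: fully open they stand 13 mm farther back than shut.
Start: joints at [-68.526, 13.648, -0.773, 75.585, 0, 90], TCP at [0.192, -0.489, 0.231] pointing down, gripper open.
Joint ranges: [-152.45, 152.45], [-59.26, 108.67], [-65.41, 83.53], [-104.44, 129.93], [-82.83, 76.93], [-180, 180]. Speed limits (degrees/s): [127.2, 127.2, 159.86, 180, 180, 180].

## Interface

Orientations are given as a 3x3 rotation matrix whose columns are the frame's x, y, z axes.
In Python, from workcell import manip, viewer gives the robot as it stands.
- The arm moves only by the tool drive_tool, never from a script. Its argument "moves" is a list that holds one entry, the list of rows, each a list of 6 numbers: the shift along the tool's x, y, z in mm, then the turn, a rotation vector about the tool's x, y, z in degrees. In form: [[[x, y, z, ax, ay, az], ...]]. A call has 1 to 10 rows; each row is the pose to reach, as a shift and turn from the pose commanded when the call began, along the tool's axes at that moment; what a row does not reach only later rows make up. A row lasts 1/10 s, in which the tool goes at most 50 mm and 8.59 degrees, less where a joint would pass 70% of its speed; a pose out of reach is approached as far as the arm can. A call with a gripper value outside its range is refused whole. "hand" is the opening, from 0 (shut) to 1 (fully open), set as the call begins (left out, the last holds). The fingers move at their own pace and stop on an object; "newtons" is the grip in N (left out, the last holds). Time passes only in rows, so rows that repeat a pose let the fingers close. It gives the time, the measured TCP pose, the force and the opening at its end, in the units of the state.
- manip.sense(): the state, without advancing time (a new reading comes with each control period).
- viewer.read_camera(name): name is "scene" or "top" or "wrist"; returns the picture (480x640x3 uint8, red, green, blue); there is no depth.
- viewer.calibration(name): a dict with "fx", "fy", "cx", "cy" (pixels), "T" (4x4, takes a point from camera to world coordinates); the wrist camera has in their place "tool_from_camera" (4x4, takes a point from camera to tool coordinates, whose origin is the TCP and whose axes are the tool frame's). Camera axes: x right, y down, z forward; pixel columns grow to the right and rows downward; lengths in m; the calibration is good to about 2 mm. The wrist camera is an equidistant fisheye: a pixel r from the principal point sees the ray r / f radians off the axis. A picture is of the moment at which its call begins: read the wrist's pose just before it. calibration takes no time and is no camera call.
- manip.close_job(): hands the job in, once; it reports no verdict.
The state is a dict: "time_s": time; "qpos": joint angles; "joint_velocities": joint speeds; "joint_torque": joint torques, N m; "tool_pos": TCP position; "eef_rot": TCP orientation; "force": force on the tool from outside, world axes, zero at the start; "torque": the same for the moment, N m; "finger_gap": finger opening in m.
Only numpy, scipy, OpenCV 4.12 (cv2) and the standard library are available. Lean on these libraries where they do the work, as an engineer would, in place of code of your own. Each camera call takes 0.05 s, during which the arm holds its last target. There are 200 camera calls.

## Task

Load the ice-cream maker: lower the lidded churn can upright into the round well, pressing lightly and turning it until it drops over the square drive and sits fully home. Once it is home, swing the hinged clamp yoke all the way down so that its two sprung feet hold the lid. Never force the can or the clamp, and leave the other things on the counter where they are.

Things in the scene. Friction and masses are not known exactly. Their poses are not given: they have to be found in the camera images.
- maker: Ice-cream maker, fixed to the counter: low grey motor base 250 x 200 x 45 mm carrying a round steel well (outside 150 mm, bore 114.4 mm, floor 45 mm and rim 95 mm above the counter) and two hinge posts at its rear. Origin on the well's axis at counter height; x points to the rear (hinge side), z up. A can pushed or dropped on any of it with more than 50 N damages it.
- well (a point): Centre of the well's mouth, on its axis, 95 mm above the counter, 50 mm above the well's floor, on which lies a soft rubber seat ring 2 mm thick (it gives about 1 mm under 10 N) that the can comes to rest on.
- drive_top (a point): Centre of the top of the drive, 57 mm above the counter on the well's axis: a black plastic square stub in the middle of the well's floor, 30 mm across and 12 mm high, on a rubber mount that gives up to 2 mm. Its turn is not measured: it may stand at any angle, and its motor holds it against light turning (0.3 N m), but under a heavy press it turns along with the can. Off the square, the can stays about 11 mm proud on top of it.
- can: Churn can, aluminium with a white lid: 112 mm in diameter, 90 mm high to the flat lid, tapered to 99 mm at the foot, 0.29 to 0.47 kg. Origin at the centre of its underside, z up its axis. In its underside is a square socket 34 mm across and 14 mm deep, sides along the can's x and y, that drops over the drive at every 90 degrees of turn, with about 8 degrees of play either way.
- can_grip (a point): Centre of the grip, a white upright bar on top of the can's lid: 56 mm long along the can's x, 22 mm thick along its y, 30 mm high (90 to 120 mm above the can's underside; this point is at 105 mm). With the can home in the well it stands about 151 mm above the counter, about 161 mm when still on top of the drive.
- yoke (a joint): Angle of the hinged clamp yoke, rad: 0 fully down (closed, rails level), grows as it swings up and back, to 1.85. The hinge is stiff: the yoke stays where it is left and takes about 5 to 8 N at its bar to move, about 12 N over the last few mm as the feet's springs give.
- yoke_hinge (a point): Middle of the yoke's hinge axis, 150 mm above the counter and 88 mm behind the well's axis; the axis runs along the maker's y.
- yoke_bar (a point): Middle of the yoke's handle, a round cross bar 14 mm in diameter and 104 mm long along the maker's y, 190 mm from the hinge axis; two flat rails 88 mm apart join it to the hinge and pass either side of the can's grip.
- feet: The two small rubber feet under the yoke's rails, 88 mm from the hinge, sprung (6 mm of travel, about 9 N in all on a can that is home with the yoke down). Origin on the hinge axis.
- scoop: Ice-cream scoop lying on the counter, 205 mm long; leave alone.
- cup: Upturned foam cup, 92 mm high, 88 mm wide at the foot; leave alone.
- cup_stack: Stack of upturned foam cups, 156 mm high; leave alone.
- bowl: White plastic bowl, 130 mm across, 55 mm high; leave alone.
- jar: Topping jar, 68 mm across, 100 mm high; leave alone.
- spoon: Steel spoon lying flat, 175 mm long; leave alone.
- tub_lid: Round white tub lid lying flat, 120 mm across, 11 mm thick; leave alone.
Things that resemble listed ones, but are neither listed nor needed, are in the scene too. Leave any brown or yellow look-alike of the can alone.

How it is judged:
By the outcome, as a careful person would: the job done as asked, in the order asked, and still so for the second after the job is handed in, with the robot touching nothing.
It also fails if it takes over 70 s, if anything falls off the work surface, if the arm or the gripper's body presses on something with over 40 N, if the wrist force passes 120 N, or if a joint passes its speed limit or range.

## Working session

There is one attempt and no reset: what is moved stays moved. The work goes in short steps, Python scripts to look and compute and a tool call to move; the robot and the scene stay as the last step left them, time stands still between calls to the robot, and variables do not carry over. Pictures are saved under pics/ and viewed, about 8 in all and at most 12, crops included, and the job is handed in when it is done.

Besides the shell and the picture viewer there is one more tool, called after "Call:" as name([rows], argument=value, ...), one row to a line, values as JSON. drive_tool: Moves the arm, as the interface text tells. Its arguments: {"type":"object","properties":{"moves":{"type":"array","items":{"type":"array","items":{"type":"array","items":{"type":"number"}}}},"hand":{"type":"number"},"newtons":{"type":"number"}},"required":["moves"]}

```bash
ls; mkdir -p pics; python3 - <<'E'
from workcell import manip, viewer
import cv2
for n in ("scene","top"):
    cv2.imwrite(f"pics/{n}0.png", viewer.read_camera(n)[:,:,::-1])
    c=viewer.calibration(n); print(n,c["fx"],c["cx"],c["cy"]); print(c["T"])
print(viewer.calibration("wrist"), manip.grasp_offset)
print(manip.sense())
E
```

```text
pics
scene 453.28412165270566 325.94134200471547 237.87259813254204
[[ 0.66489972  0.4217204  -0.61649028  1.17358311]
 [ 0.74688375 -0.36593692  0.55520702 -0.57327647]
 [ 0.00854558 -0.82960356 -0.55828747  0.72018894]
 [ 0.          0.          0.          1.        ]]
top 509.97374303180777 321.6416815905617 237.45488564921033
[[-0.02307837 -0.99277917  0.11771536  0.37553646]
 [-0.99971449  0.02364658  0.00343243  0.05882724]
 [-0.00619121 -0.11760254 -0.99304145  1.27628321]
 [ 0.          0.          0.          1.        ]]
{'fx': 371.64829954431775, 'fy': 371.64829954431775, 'cx': 323.20037618439636, 'cy': 230.66990525781716, 'tool_from_camera': array([[ 9.99999480e-01, -6.71603164e-04, -7.67493079e-04,
         2.76407713e-04],
       [ 8.57787896e-04,  9.60935379e-01,  2.76771499e-01,
        -6.88970905e-02],
       [ 5.51630638e-04, -2.76772013e-01,  9.60935455e-01,
        -1.42018555e-01],
       [ 0.00000000e+00,  0.00000000e+00,  0.00000000e+00,
         1.00000000e+00]])} -0.0187
{'time_s': 0.1, 'qpos': array([-6.85245957e+01,  1.36775785e+01, -8.12664209e-01,  7.55845967e+01,
       -1.15421623e-03,  8.99987810e+01]), 'joint_velocities': array([-0.10023757, -0.10199456,  0.09061636,  0.06034769, -0.00042422,
        0.0157848 ]), 'joint_torque': array([-1.18881308e-04, -5.39720249e+01,  3.46999454e+01,  1.34587014e-02,
        2.97195731e-05, -2.09454726e-05]), 'tool_pos': array([ 0.19205805, -0.4881991 ,  0.23073763]), 'eef_rot': array([[ 3.66121274e-01, -9.30567013e-01, -4.96945953e-04],
       [-9.30566229e-01, -3.66121610e-01,  1.20813536e-03],
       [-1.30619356e-03,  2.01170657e-05, -9.99999147e-01]]), 'force': array([-0.50401519,  0.01204648,  0.53498253]), 'torque': array([-0.00558043,  0.040927  , -0.01992564]), 'finger_gap': 0.08539081325262035}
```

View pics/scene0.png

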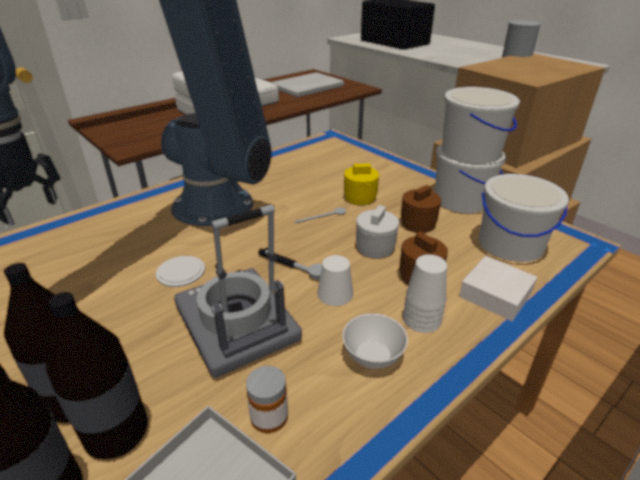

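View pics/top0.png

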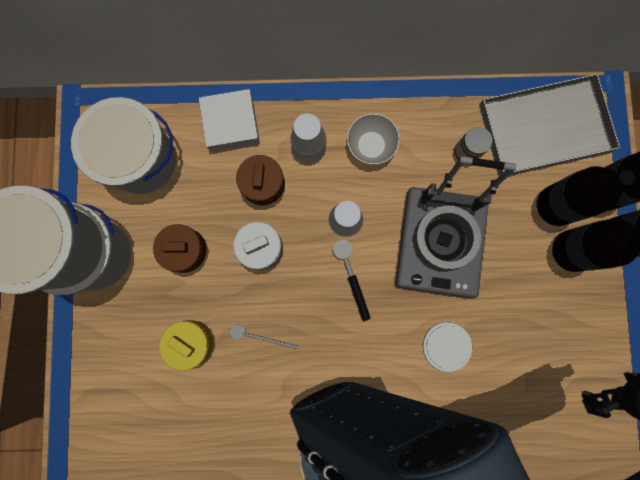

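The candidates for the can, in top-view pixels, are white (257,246), brown (260,180) and (179,248), and yellow (185,345). I choose the white can, which is at (377,235) in the scene view. The maker is at (448,237), with its yoke up and its hinge at the far (+x) side. Next is a close crop.

```bash
python3 - <<'E'
import cv2,numpy as np
t=cv2.imread("pics/top0.png")
a=cv2.resize(t[211:281,222:292],None,fx=5,fy=5,interpolation=3)
b=cv2.resize(t[145:305,390:522],None,fx=3.4,fy=3.4,interpolation=3)
o=np.zeros((600,800,3),np.uint8); o[:350,:350]=a; h,w=b.shape[:2]; o[:h,351:351+w]=b[:600,:449]
cv2.imwrite("pics/crop1.png",o)
E
```

```text
(no output)
```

View pics/crop1.png

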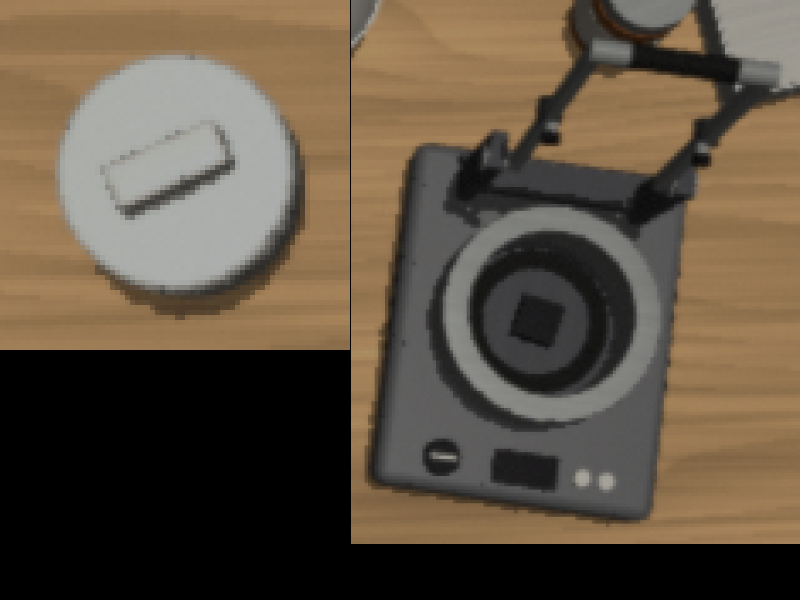

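The white can has a plain aluminium body and white grip bar, with its lid centred at about (257,245.6). The well rim is centred at about (449.1,237.4). The drive square appears turned about 14° in the image and the maker about 8°.

```bash
cat > h.py <<'E'
import numpy as np
from workcell import manip, viewer
def ray(n,u,v):
    c=viewer.calibration(n)
    x=np.array([(u-c["cx"])/c["fx"],(v-c["cy"])/c["fy"]])
    if n=="wrist":
        pass
    T=c["T"]; d=T[:3,:3]@np.array([*x,1]); return T[:3,3],d
def at(n,u,v,z):
    o,d=ray(n,u,v); return o+d*(z-o[2])/d[2]
def wray(u,v,p,R):   # fisheye: world ray
    c=viewer.calibration("wrist"); x=(u-c["cx"])/c["fx"]; y=(v-c["cy"])/c["fy"]
    r=np.hypot(x,y)+1e-12; M=c["tool_from_camera"]
    d=np.array([np.sin(r)*x/r,np.sin(r)*y/r,np.cos(r)])
    return p+R@M[:3,3], R@(M[:3,:3]@d)
def wat(u,v,z,p,R):
    o,d=wray(u,v,p,R); return o+d*(z-o[2])/d[2]
def go(target,Rt):
    """shift mm / rotvec deg in present tool frame to reach the pose"""
    from scipy.spatial.transform import Rotation as Ro
    s=manip.sense(); R=s["eef_rot"]
    return (R.T@(np.array(target)-s["tool_pos"])*1000).round(1), np.degrees(Ro.from_matrix(R.T@Rt).as_rotvec()).round(2)
def down(yaw): # x axis of tool (jaw direction) at yaw
    a=np.radians(yaw); return np.array([[np.cos(a),np.sin(a),0],[np.sin(a),-np.cos(a),0],[0,0,-1]])
E
python3 - <<'E'
from h import *
A=lambda u,v:(222+u/5,211+v/5); B=lambda u,v:(390+(u-351)/3.4,145+v/3.4)
def ang(p,q): d=q-p; return np.degrees(np.arctan2(d[1],d[0]))
g=[at("top",*A(*p),.12) for p in((102,172),(217,122),(235,156),(122,208))]
print("grip",np.mean(g,0),ang(g[0],g[1]),ang(g[3],g[2]))
print("lid",at("top",257,245.6,.09))
print("well",at("top",*B(552,314),.095))
m=[at("top",*B(*p),.045) for p in((370,480),(650,520),(425,145),(690,180))]
print("maker ang y",ang(m[1],m[0])-90,"x",ang(m[0],m[2]),ang(m[1],m[3]))
d=[at("top",*B(*p),.057) for p in((520,293),(566,303),(553,348),(510,335))]
print("drive",np.mean(d,0),ang(d[3],d[0]),ang(d[2],d[1]),ang(d[1],d[0]),ang(d[2],d[3]))
print("scene: can lid",at("scene",377,222,.09), "well rim",at("scene",234,300,.095))
W=np.mean(d,0)
E
```

```text
grip [0.50139387 0.21332985 0.12      ] -67.59874064309584 -66.40684244939365
lid [0.50057372 0.21458492 0.09      ]
well [ 0.50873535 -0.23391058  0.095     ]
maker ang y -9.452517726625672 x -11.625322659237666 -10.08997706001944
drive [ 0.50920396 -0.23270642  0.057     ] -16.057858677695254 -18.88931869696531 76.17881982749618 71.58142527608325
scene: can lid [0.50988808 0.20468702 0.09      ] well rim [ 0.52999616 -0.24518993  0.095     ]
```

```bash
python3 - <<'E'
from h import *
print(go([.501,.214,.25],down(23)))
mk=np.array([.509,-.234]); a=np.radians(-10); c=viewer.calibration("top"); T=np.linalg.inv(c["T"])
for th in (1.2,1.4,1.5,1.6,1.7,1.85):
    r=.088-.19*np.cos(th); p=np.array([mk[0]+r*np.cos(a),mk[1]+r*np.sin(a),.15+.19*np.sin(th),1]); q=T@p
    print(th,p[:3].round(3),c["fx"]*q[0]/q[2]+c["cx"],c["fy"]*q[1]/q[2]+c["cy"])
print(390+(685-351)/3.4,145+62/3.4)
E
```

```text
(array([-540.4, -544.6,  -18.6]), array([-6.000e-02,  6.000e-02, -9.152e+01]))
1.2 [ 0.528 -0.237  0.327] 480.25603334532406 212.6872132692123
1.4 [ 0.564 -0.244  0.337] 484.1465604486408 192.70463162321437
1.5 [ 0.582 -0.247  0.34 ] 485.67700433520577 182.6562616981403
1.6 [ 0.601 -0.25   0.34 ] 486.89625512453756 172.78301917205465
1.7 [ 0.62  -0.254  0.338] 487.78673568188015 163.24038265650094
1.85 [ 0.647 -0.258  0.333] 488.48566633848077 149.86214040712264
488.2352941176471 163.23529411764707
```

Call:
drive_tool([
  [[-270, -272, -50, 0, 0, -46], [-270, -272, -50, 0, 0, -46], [-270, -272, -50, 0, 0, -46], [-270, -272, -50, 0, 0, -46], [-270, -272, -50, 0, 0, -46], [-270, -272, -50, 0, 0, -46], [-270, -272, -50, 0, 0, -46], [-540, -545, -30, 0, 0, -91.5], [-540, -545, -30, 0, 0, -91.5], [-540, -545, -30, 0, 0, -91.5]],
], hand=1)

```text
time_s: 1.1
tool_pos: [0.3927, -0.0316, 0.2712]
eef_rot: [[0.998, 0.063, 0.0], [0.063, -0.998, -0.0], [0.0, 0.0, -1.0]]
force: [1.1, -0.6, -0.6]
finger_gap: 0.0854
```

```bash
python3 - <<'E'
from h import *
print(manip.sense()["tool_pos"],go([.501,.214,.25],down(23)))
E
```

```text
[ 0.39266251 -0.03164374  0.27115841] (array([ 123.6, -238.3,   21.2]), array([ 1.000e-02, -2.000e-02, -1.939e+01]))
```

Call:
drive_tool([
  [[123, -238, 21, 0, 0, -19.4], [123, -238, 21, 0, 0, -19.4], [123, -238, 21, 0, 0, -19.4], [123, -238, 21, 0, 0, -19.4], [123, -238, 21, 0, 0, -19.4], [123, -238, 21, 0, 0, -19.4], [123, -238, 21, 0, 0, -19.4], [123, -238, 21, 0, 0, -19.4]],
])

```text
time_s: 1.9
tool_pos: [0.5012, 0.2104, 0.2497]
eef_rot: [[0.923, 0.386, -0.001], [0.386, -0.923, -0.001], [-0.002, 0.0, -1.0]]
force: [-0.7, 0.1, -0.0]
finger_gap: 0.0854
```

```bash
python3 - <<'E'
from h import *
import cv2
s=manip.sense(); print(s["tool_pos"],s["eef_rot"][:,0],s["force"])
cv2.imwrite("pics/w1.png",viewer.read_camera("wrist")[:,:,::-1])
E
```

```text
[0.50118258 0.21040654 0.24970226] [ 0.92261374  0.38572165 -0.00164457] [-0.7133313   0.09490122 -0.00424404]
```

View pics/w1.png

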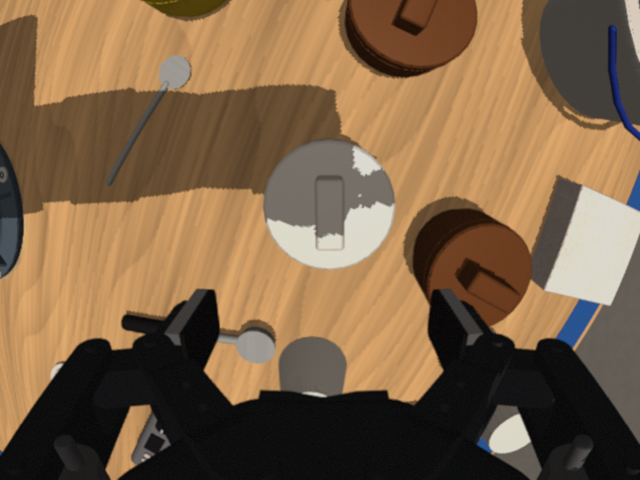

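The wrist view shows the white can's grip with its top centre near (330,212), long side vertical and square to the jaws. A brown can is near on the right, so I'll open the fingers only partly.

```bash
python3 - <<'E'
from h import *
s=manip.sense(); p,R=s["tool_pos"],s["eef_rot"]
g=wat(330,212.5,.12,p,R); l=wat(329.5,204,.09,p,R); print(g,l)
a,b=wat(330,177,.12,p,R),wat(330,249,.12,p,R); d=b-a; print(np.linalg.norm(d),np.degrees(np.arctan2(d[1],d[0])))
c=(g+l)/2; print(go([c[0],c[1],.094],down(23)))
E
```

```text
[0.50220141 0.21676484 0.12      ] [0.5022334  0.21696682 0.09      ]
0.05589803571186279 -67.15389463114828
(array([  3.8,  -6.1, 156.1]), array([ 0.01,  0.05, -0.36]))
```

Call:
drive_tool([
  [[4, -6, 30, 0, 0, -0.4], [4, -6, 70, 0, 0, -0.4], [4, -6, 105, 0, 0, -0.4], [4, -6, 130, 0, 0, -0.4], [4, -6, 146, 0, 0, -0.4], [4, -6, 155, 0, 0, -0.4], [4, -6, 155, 0, 0, -0.4], [4, -6, 155, 0, 0, -0.4]],
], hand=0.6)

```text
time_s: 2.75
tool_pos: [0.5036, 0.2175, 0.0962]
eef_rot: [[0.92, 0.391, 0.001], [0.391, -0.92, 0.001], [0.001, -0.0, -1.0]]
force: [0.2, 0.9, 0.1]
finger_gap: 0.0509
```

Call:
drive_tool([
  [[0, 0, 0, 0, 0, 0], [0, 0, 0, 0, 0, 0], [0, 0, 0, 0, 0, 0], [0, 0, 0, 0, 0, 0], [0, 0, 0, 0, 0, 0], [0, 0, 0, 0, 0, 0]],
], hand=0, newtons=60)

```text
time_s: 3.35
tool_pos: [0.5034, 0.2181, 0.0962]
eef_rot: [[0.92, 0.392, 0.001], [0.392, -0.92, 0.0], [0.001, 0.0, -1.0]]
force: [-1.9, -0.6, 6.2]
finger_gap: 0.0208
```

Call:
drive_tool([
  [[0, 0, -10, 0, 0, 0], [0, 0, -30, 0, 0, 0], [0, 0, -70, 0, 0, 0], [0, 0, -115, 0, 0, 0], [0, 0, -155, 0, 0, 0], [0, 0, -170, 0, 0, 0], [0, 0, -170, 0, 0, 0]],
])

```text
time_s: 4.05
tool_pos: [0.504, 0.2185, 0.2681]
eef_rot: [[0.92, 0.392, 0.004], [0.392, -0.92, 0.002], [0.005, -0.0, -1.0]]
force: [-0.0, 1.0, -3.7]
finger_gap: 0.0208
```

```bash
python3 - <<'E'
from h import *
s=manip.sense();print(s["force"],s["torque"],s["tool_pos"],s["finger_gap"]);print(go([.509,-.233,.266],down(-16.5)))
E
```

```text
[-0.01484811  0.98164672 -3.68344696] [ 0.04756343 -0.06612269  0.03415354] [0.50401224 0.21846424 0.26811799] 0.02081165366434923
(array([-172.3,  417.3,    1.2]), array([-0.1 , -0.26, 39.57]))
```

Call:
drive_tool([
  [[-9, 21, 0, 0, 0, 2], [-26, 63, 0, 0, 0, 6], [-43, 105, 0, 0, 0, 10], [-61, 147, 0, 0, 0, 14], [-78, 189, 0, 0, 0, 18], [-95, 231, 0, 0, 0, 22], [-112, 273, 0, 0, 0, 26], [-130, 315, 0, 0, 0, 30], [-147, 357, 0, 0, 0, 34], [-160, 390, 0, 0, 0, 37]],
])

```text
time_s: 5.05
tool_pos: [0.5076, -0.2057, 0.2636]
eef_rot: [[0.97, -0.245, -0.002], [-0.245, -0.97, 0.001], [-0.002, -0.0, -1.0]]
force: [1.1, 0.2, -3.5]
finger_gap: 0.0206
```

```bash
python3 - <<'E'
from h import *
s=manip.sense();print(s["force"],s["tool_pos"]);print(go([.509,-.233,.266],down(-16.5)))
E
```

```text
[ 1.09342718  0.20485575 -3.49466963] [ 0.50757959 -0.20574266  0.26357086]
(array([ 8. , 26.1, -2.5]), array([-0.  ,  0.14,  2.34]))
```

Call:
drive_tool([
  [[8, 26, 0, 0, 0, 2.3], [8, 26, 20, 0, 0, 2.3], [8, 26, 40, 0, 0, 2.3], [8, 26, 55, 0, 0, 2.3], [8, 26, 57, 0, 0, 2.3], [8, 26, 57, 0, 0, 2.3], [8, 26, 57, 0, 0, 2.3]],
])

```text
time_s: 5.75
tool_pos: [0.5103, -0.2306, 0.2085]
eef_rot: [[0.96, -0.28, 0.0], [-0.28, -0.96, -0.0], [0.0, -0.0, -1.0]]
force: [0.5, 0.3, -2.8]
finger_gap: 0.0209
```

```bash
python3 - <<'E'
from h import *
import cv2
s=manip.sense(); print(s["tool_pos"],s["eef_rot"][:,0],s["force"])
w=viewer.read_camera("wrist")[:,:,::-1]; t=viewer.read_camera("top")[:,:,::-1]; c=viewer.read_camera("scene")[:,:,::-1]
cv2.imwrite("pics/w2.png",w);cv2.imwrite("pics/t2.png",t);cv2.imwrite("pics/s2.png",c)
o=np.zeros((600,800,3),np.uint8)
o[:480,:560]=w[:,40:600]
o[:240,560:800]=cv2.resize(t[160:320,380:540],(240,240)); o[240:600,560:800]=cv2.resize(c[180:360,170:290],(240,360))
cv2.imwrite("pics/c2.png",o)
E
```

```text
[ 0.51032814 -0.23064393  0.20854694] [ 9.60140051e-01 -2.79519152e-01  3.55398592e-04] [ 0.46539319  0.31978642 -2.78254989]
```

View pics/c2.png

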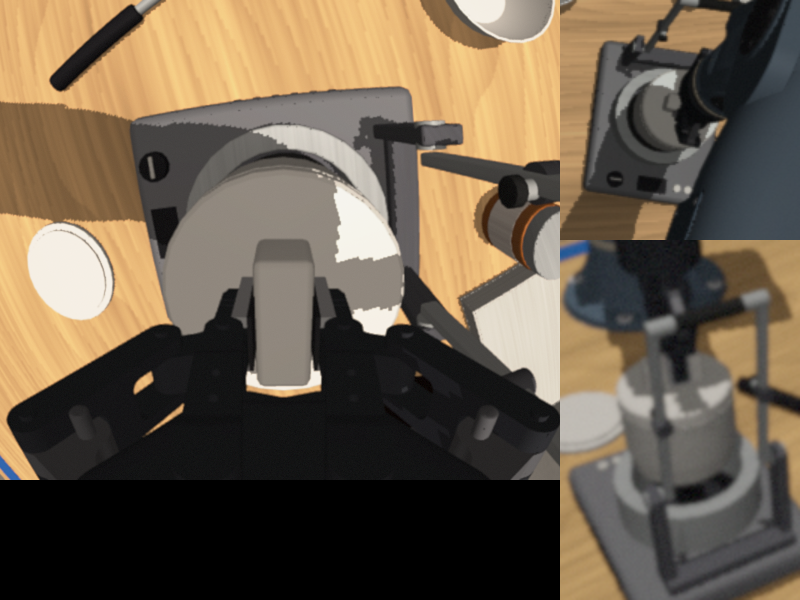

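The wrist view shows the can above the well, with the rim's far arc visible behind the lid. I'll overlay the predicted rim circles to refine the well centre.

```bash
cat >> h.py <<'E'
def wproj(P,p,R):
    c=viewer.calibration("wrist"); M=c["tool_from_camera"]
    q=((np.atleast_2d(P)-p)@R-M[:3,3])@M[:3,:3]
    h=np.hypot(q[:,0],q[:,1]); th=np.arctan2(h,q[:,2])
    return np.c_[c["cx"]+c["fx"]*th*q[:,0]/h, c["cy"]+c["fy"]*th*q[:,1]/h]
E
python3 - <<'E'
from h import *
import cv2
p=manip.sense()["tool_pos"];R=manip.sense()["eef_rot"]
w=cv2.imread("pics/w2.png"); x0,y0,k=190,100,3
o=cv2.resize(w[y0:y0+200,x0:x0+266],None,fx=k,fy=k,interpolation=3)
t=np.linspace(0,2*np.pi,361)
for r,z,col,cx in((.075,.095,(0,0,255),(.509,-.233)),(.0572,.095,(0,255,0),(.509,-.233)),(.056,.2085-.0962+.09,(255,0,0),(p[0],p[1]))):
    q=wproj(np.c_[cx[0]+r*np.cos(t),cx[1]+r*np.sin(t),0*t+z],p,R)
    cv2.polylines(o,[((q-[x0,y0])*k).astype(int)],True,col,1)
cv2.imwrite("pics/c3.png",o)
E
```

```text
(no output)
```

View pics/c3.png

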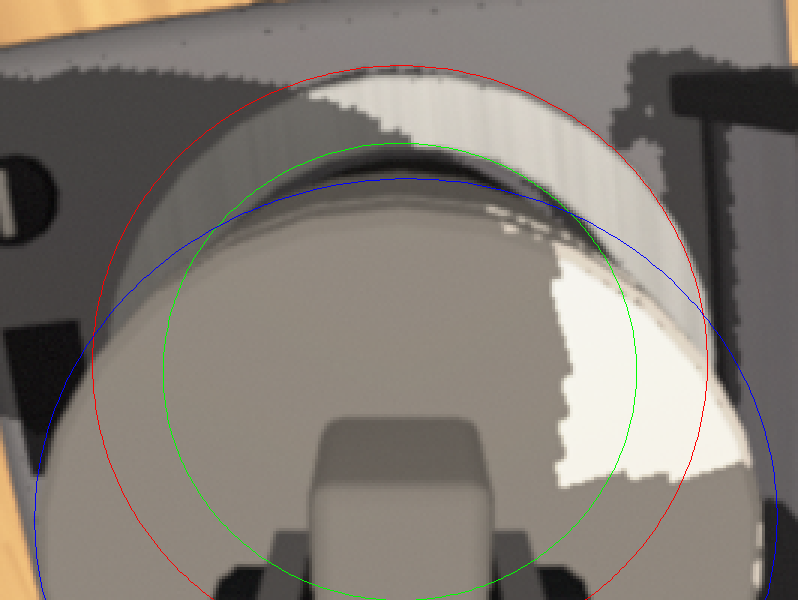

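Against the overlay, the well lies about 1.5 mm to the right and down, and the can is offset about 1.6 mm along tool y. The net correction is about +1 mm in x and +2.4 mm in y. I'll descend to just above the drive.

Call:
drive_tool([
  [[1, 2.4, 5, 0, 0, 0], [1, 2.4, 15, 0, 0, 0], [1, 2.4, 25, 0, 0, 0], [1, 2.4, 34, 0, 0, 0], [1, 2.4, 42, 0, 0, 0], [1, 2.4, 47, 0, 0, 0], [1, 2.4, 49, 0, 0, 0], [1, 2.4, 49, 0, 0, 0]],
])

```text
time_s: 6.7
tool_pos: [0.5116, -0.2323, 0.1587]
eef_rot: [[0.96, -0.279, 0.002], [-0.279, -0.96, 0.002], [0.002, -0.003, -1.0]]
force: [4.1, 3.9, -3.7]
finger_gap: 0.0205
```

Call:
drive_tool([
  [[0, 0, 1, 0, 0, 0], [0, 0, 2, 0, 0, 0], [0, 0, 3, 0, 0, 0], [0, 0, 4, 0, 0, 0], [0, 0, 4, 0, 0, 0]],
])

```text
time_s: 7.2
tool_pos: [0.5118, -0.2323, 0.1552]
eef_rot: [[0.96, -0.279, 0.003], [-0.279, -0.96, 0.002], [0.002, -0.003, -1.0]]
force: [4.4, 5.1, -0.1]
finger_gap: 0.021
```

Call:
drive_tool([
  [[0.7, -1.2, 0, 0, 0, 0], [1.4, -2.4, 0, 0, 0, 0], [1.4, -2.4, 0, 0, 0, 0], [1.4, -2.4, 0, 0, 0, 0]],
])

```text
time_s: 7.6
tool_pos: [0.5122, -0.2314, 0.1548]
eef_rot: [[0.96, -0.28, -0.001], [-0.28, -0.96, 0.0], [-0.001, 0.0, -1.0]]
force: [0.5, 0.3, -4.1]
finger_gap: 0.0209
```

```bash
python3 - <<'E'
from h import *
s=manip.sense(); print(s["tool_pos"],s["force"],s["torque"],s["eef_rot"].round(4))
E
```

```text
[ 0.51215196 -0.23140265  0.15479627] [ 0.48407942  0.3347261  -4.12026498] [ 0.11754003 -0.05735234 -0.01243935] [[ 9.601e-01 -2.798e-01 -8.000e-04]
 [-2.798e-01 -9.601e-01  1.000e-04]
 [-7.000e-04  2.000e-04 -1.000e+00]]
```

Call:
drive_tool([
  [[0, 0, 1, 0, 0, 0], [0, 0, 2, 0, 0, 0], [0, 0, 3, 0, 0, 0], [0, 0, 3, 0, 0, 0]],
])

```text
time_s: 8.0
tool_pos: [0.5123, -0.2314, 0.1519]
eef_rot: [[0.96, -0.28, -0.0], [-0.28, -0.96, 0.0], [-0.0, 0.0, -1.0]]
force: [0.1, -0.3, -3.2]
finger_gap: 0.0212
```

Call:
drive_tool([
  [[0, 0, 1, 0, 0, 0], [0, 0, 2, 0, 0, 0], [0, 0, 3, 0, 0, 0], [0, 0, 3, 0, 0, 0]],
])

```text
time_s: 8.4
tool_pos: [0.5124, -0.2313, 0.1489]
eef_rot: [[0.96, -0.28, -0.0], [-0.28, -0.96, 0.0], [-0.0, -0.0, -1.0]]
force: [0.2, -0.1, -3.7]
finger_gap: 0.0206
```

Call:
drive_tool([
  [[0, 0, 1, 0, 0, 0], [0, 0, 2, 0, 0, 0], [0, 0, 3, 0, 0, 0], [0, 0, 3, 0, 0, 0]],
])

```text
time_s: 8.8
tool_pos: [0.5124, -0.2313, 0.1459]
eef_rot: [[0.96, -0.28, -0.0], [-0.28, -0.96, 0.0], [-0.0, -0.0, -1.0]]
force: [-0.1, -0.3, -2.9]
finger_gap: 0.0207
```

Call:
drive_tool([
  [[0, 0, 1, 0, 0, 0], [0, 0, 2, 0, 0, 0], [0, 0, 3, 0, 0, 0], [0, 0, 3, 0, 0, 0], [0, 0, 3, 0, 0, 0]],
])

```text
time_s: 9.3
tool_pos: [0.5124, -0.2313, 0.1431]
eef_rot: [[0.96, -0.28, -0.0], [-0.28, -0.96, 0.0], [-0.0, -0.0, -1.0]]
force: [-0.8, 0.5, -3.5]
finger_gap: 0.0209
```

Call:
drive_tool([
  [[0, 0, 0.5, 0, 0, 0], [0, 0, 1, 0, 0, 0], [0, 0, 1.5, 0, 0, 0], [0, 0, 1.5, 0, 0, 0]],
])

```text
time_s: 9.7
tool_pos: [0.5125, -0.2314, 0.1421]
eef_rot: [[0.96, -0.28, 0.0], [-0.28, -0.96, -0.0], [0.0, -0.0, -1.0]]
force: [-2.7, 1.7, 5.4]
finger_gap: 0.0209
```

Contact came at TCP z 0.142, against an expected 0.1432 when seated; off the square it would be about 0.153. The can has therefore dropped over the drive and sits on the ring. I'll ease off, release and rise.

Call:
drive_tool([
  [[0, 0, -0.7, 0, 0, 0], [0, 0, -0.7, 0, 0, 0], [0, 0, -0.7, 0, 0, 0], [0, 0, -0.7, 0, 0, 0], [0, 0, -0.7, 0, 0, 0]],
], hand=0.5)

```text
time_s: 10.2
tool_pos: [0.5125, -0.2314, 0.1422]
eef_rot: [[0.96, -0.28, -0.0], [-0.28, -0.96, 0.0], [-0.0, -0.0, -1.0]]
force: [0.2, -0.1, 0.2]
finger_gap: 0.0429
```

Call:
drive_tool([
  [[0, 0, -10, 0, 0, 0], [0, 0, -35, 0, 0, 0], [0, 0, -75, 0, 0, 0], [0, 0, -120, 0, 0, 0], [-30, 0, -165, 0, 0, 0], [-60, 0, -190, 0, 0, 0], [-60, 0, -190, 0, 0, 0], [-60, 0, -190, 0, 0, 0]],
])

```text
time_s: 11.0
tool_pos: [0.4548, -0.2147, 0.3339]
eef_rot: [[0.96, -0.28, 0.003], [-0.28, -0.96, -0.001], [0.003, 0.0, -1.0]]
force: [0.4, 0.2, 0.1]
finger_gap: 0.0429
```

```bash
python3 - <<'E'
from h import *
import cv2
s=manip.sense(); print(s["tool_pos"],s["eef_rot"].round(4).tolist(),s["force"])
w=viewer.read_camera("wrist")[:,:,::-1]; c=viewer.read_camera("scene")[:,:,::-1]
cv2.imwrite("pics/w4.png",w);cv2.imwrite("pics/s4.png",c)
o=np.zeros((600,800,3),np.uint8)
o[:480,:520]=w[:,60:580]
o[:420,520:800]=cv2.resize(c[180:360,170:290],(280,420))
cv2.imwrite("pics/c4.png",o)
E
```

```text
[ 0.45484862 -0.21467877  0.33390772] [[0.96, -0.28, 0.0029], [-0.28, -0.96, -0.0012], [0.0031, 0.0004, -1.0]] [0.38769186 0.21018186 0.09710299]
```

View pics/c4.png

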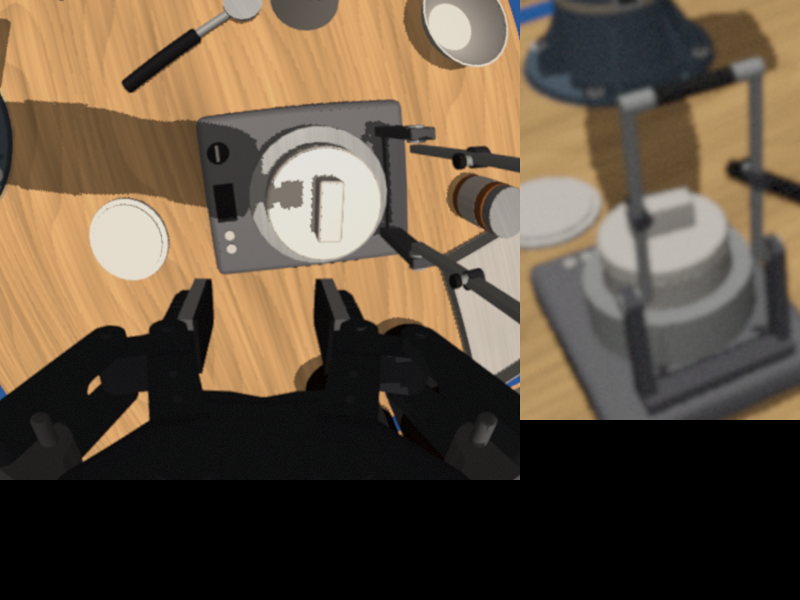

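The can sits level and deep in the well. The yoke is still up. Next I'll move over the yoke bar, with jaws along maker x, and grip the bar lightly.

```bash
python3 - <<'E'
from h import *
print(go([.455,-.215,.41],down(-10)),go([.62,-.252,.40],down(-10)),go([.62,-.252,.316],down(-10)))
E
```

```text
(array([  0. ,   0.4, -78.2]), array([-0.01,  0.03, -6.24])) (array([168.8, -10.3, -68.3]), array([-0.01,  0.03, -6.24])) (array([168.9, -10.3,  15.7]), array([-0.01,  0.03, -6.24]))
```

Call:
drive_tool([
  [[0, 0, -40, 0, 0, -3], [10, 0, -75, 0, 0, -6.2], [55, -3, -75, 0, 0, -6.2], [100, -6, -72, 0, 0, -6.2], [140, -9, -70, 0, 0, -6.2], [165, -10, -70, 0, 0, -6.2], [169, -10, -70, 0, 0, -6.2], [169, -10, -70, 0, 0, -6.2]],
], hand=0.7)

```text
time_s: 11.9
tool_pos: [0.6209, -0.2525, 0.3995]
eef_rot: [[0.985, -0.174, -0.004], [-0.174, -0.985, 0.002], [-0.004, -0.001, -1.0]]
force: [-0.1, 0.5, -0.2]
finger_gap: 0.0597
```

```bash
python3 - <<'E'
from h import *
import cv2
s=manip.sense(); p,R=s["tool_pos"],s["eef_rot"]; print(p,s["force"],s["qpos"].round(1))
w=viewer.read_camera("wrist")[:,:,::-1]
cv2.imwrite("pics/w5.png",w); o=w.copy()
a=np.radians(-10)
for th,col in((1.6,(0,0,255)),(1.7,(0,255,0)),(1.8,(255,0,0))):
  r=.088-.19*np.cos(th); c=np.array([.512,-.233,.15+.19*np.sin(th)])+r*np.array([np.cos(a),np.sin(a),0])
  y=np.array([-np.sin(a),np.cos(a),0]); q=wproj(np.array([c+.052*y,c,c-.052*y]),p,R)
  o=np.ascontiguousarray(o); cv2.polylines(o,[q.astype(int)],False,col,1)
cv2.imwrite("pics/c5.png",o)
E
```

```text
[ 0.62086308 -0.25246138  0.39953188] [-0.14188887  0.49534824 -0.16474816] [-22.1  33.2  55.2 112.2   0.   77.9]
```

View pics/c5.png

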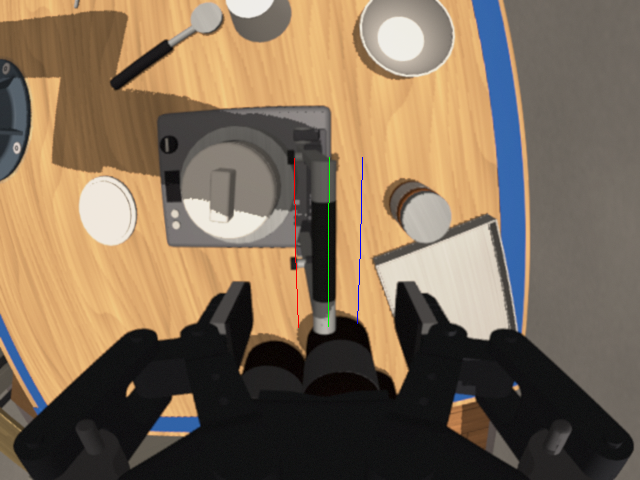

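The bar is at about x=322 in the view, just left of the green line, giving θ≈1.68. The jaws straddle it, so I'll go down and grip.

Call:
drive_tool([
  [[-2, 0, 20, 0, 0, -1.3], [-2, 0, 50, 0, 0, -1.3], [-2, 0, 75, 0, 0, -1.3], [-2, 0, 84, 0, 0, -1.3], [-2, 0, 84, 0, 0, -1.3], [-2, 0, 84, 0, 0, -1.3]],
])

```text
time_s: 12.55
tool_pos: [0.6177, -0.2519, 0.3201]
eef_rot: [[0.988, -0.152, 0.002], [-0.152, -0.988, -0.001], [0.002, 0.0, -1.0]]
force: [0.2, -0.1, -0.3]
finger_gap: 0.0595
```

Call:
drive_tool([
  [[0, 0, 0, 0, 0, 0], [0, 0, 0, 0, 0, 0], [0, 0, 0, 0, 0, 0], [0, 0, 0, 0, 0, 0], [0, 0, 0, 0, 0, 0], [0, 0, 0, 0, 0, 0]],
], hand=0, newtons=40)

```text
time_s: 13.15
tool_pos: [0.619, -0.2521, 0.3192]
eef_rot: [[0.988, -0.152, 0.003], [-0.152, -0.988, -0.001], [0.003, 0.0, -1.0]]
force: [5.0, -0.7, 5.0]
finger_gap: 0.0126
```

```bash
python3 - <<'E'
from h import *
s=manip.sense(); print(s["tool_pos"],s["force"],s["qpos"].round(1))
t0=1.68
for t in np.arange(1.62,-.01,-.06): print(round(t,2),(-190*(np.cos(t)-np.cos(t0))).round(1),(190*(np.sin(t0)-np.sin(t))).round(1))
E
```

```text
[ 0.61899991 -0.25213719  0.31918901] [ 5.0443023  -0.69918264  4.99253931] [-22.2  28.8  35.1  96.1   0.   76.6]
1.62 -11.4 -0.9
1.56 -22.8 -1.1
1.5 -34.1 -0.7
1.44 -45.5 0.5
1.38 -56.7 2.3
1.32 -67.9 4.8
1.26 -78.8 8.0
1.2 -89.6 11.8
1.14 -100.1 16.2
1.08 -110.3 21.3
1.02 -120.1 27.0
0.96 -129.7 33.2
0.9 -138.8 40.0
0.84 -147.5 47.4
0.78 -155.8 55.2
0.72 -163.6 63.6
0.66 -170.8 72.4
0.6 -177.5 81.6
0.54 -183.7 91.2
0.48 -189.2 101.1
0.42 -194.2 111.4
0.36 -198.5 121.9
0.3 -202.2 132.7
0.24 -205.3 143.7
0.18 -207.6 154.9
0.12 -209.3 166.1
0.06 -210.4 177.5
-0.0 -210.7 188.9
```

Call:
drive_tool([
  [[-5, 0, 0, 0, 0, 0], [-11, 0, -1, 0, 0, 0], [-23, 0, -1, 0, 0, 0], [-34, 0, -1, 0, 0, 0], [-45, 0, 0.5, 0, 0, 0], [-57, 0, 2, 0, 0, 0], [-68, 0, 5, 0, 0, 0], [-79, 0, 8, 0, 0, 0], [-90, 0, 12, 0, 0, 0], [-90, 0, 12, 0, 0, 0]],
])

```text
time_s: 14.15
tool_pos: [0.5287, -0.2371, 0.3074]
eef_rot: [[0.988, -0.151, 0.002], [-0.151, -0.988, 0.001], [0.002, -0.002, -1.0]]
force: [1.1, 4.8, 6.6]
finger_gap: 0.0127
```

Call:
drive_tool([
  [[-5, -0.5, 2, 0, 0, 0], [-10.5, -1, 4.5, 0, 0, 0], [-20.5, -1, 9.5, 0, 0, 0], [-30.5, -1.5, 15, 0, 0, 0], [-40, -1.5, 21.5, 0, 0, 0], [-49, -1.5, 28, 0, 0, 0], [-58, -2, 35.5, 0, 0, 0], [-66, -2, 43.5, 0, 0, 0], [-74, -2, 52, 0, 0, 0], [-74, -2, 52, 0, 0, 0]],
])

```text
time_s: 15.15
tool_pos: [0.4561, -0.2248, 0.2539]
eef_rot: [[0.988, -0.152, 0.001], [-0.152, -0.988, 0.0], [0.001, -0.001, -1.0]]
force: [4.5, 0.4, -6.1]
finger_gap: 0.0123
```

Call:
drive_tool([
  [[-3, 0, 5, 0, 0, 0], [-6.5, 0, 10, 0, 0, 0], [-13, 0, 19, 0, 0, 0], [-19.5, 0, 28.5, 0, 0, 0], [-25, 0, 38.5, 0, 0, 0], [-30, 0, 49, 0, 0, 0], [-34, 0, 59.5, 0, 0, 0], [-37.5, 0, 70, 0, 0, 0], [-40.5, 0, 81, 0, 0, 0], [-40.5, 0, 81, 0, 0, 0]],
])

```text
time_s: 16.15
tool_pos: [0.4164, -0.2181, 0.1724]
eef_rot: [[0.988, -0.152, 0.001], [-0.152, -0.988, 0.002], [0.001, -0.002, -1.0]]
force: [7.5, 2.3, -10.1]
finger_gap: 0.0128
```

```bash
python3 - <<'E'
from h import *
import cv2
s=manip.sense(); print(s["tool_pos"],s["force"],s["qpos"].round(1))
c=viewer.read_camera("scene")[:,:,::-1]; w=viewer.read_camera("wrist")[:,:,::-1]
o=np.zeros((600,800,3),np.uint8); o[:480,:480]=w[:,80:560]; o[:480,480:800]=cv2.resize(c[180:360,170:290],(320,480)); cv2.imwrite("pics/c6.png",o)
E
```

```text
[ 0.41641667 -0.21808189  0.1724482 ] [  7.45926218   2.29083848 -10.13457944] [-27.7  10.  -14.4  65.6   0.1  71. ]
```

View pics/c6.png

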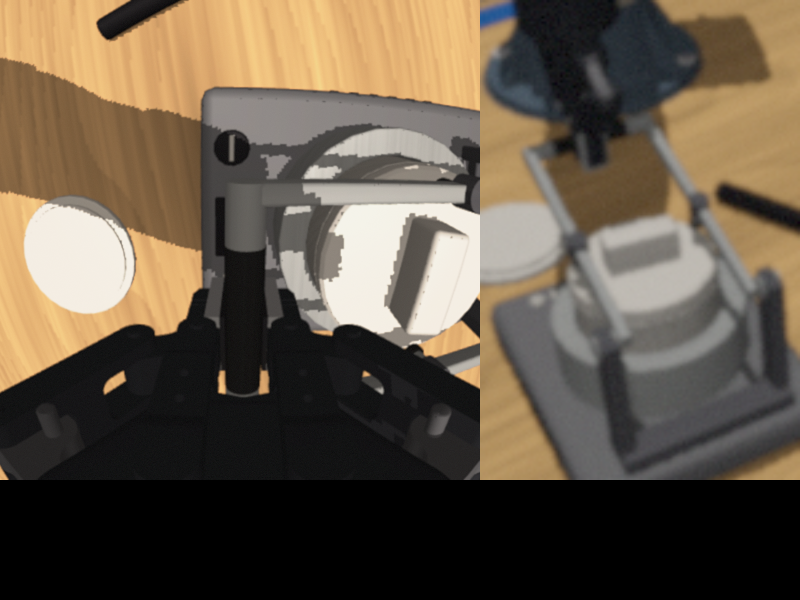

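Call:
drive_tool([
  [[0, 0, 5, 0, 0, 0], [-0.5, 0, 10, 0, 0, 0], [-1.5, 0, 15, 0, 0, 0], [-2, 0, 20, 0, 0, 0], [-2.5, 0, 25, 0, 0, 0], [-3, 0, 30, 0, 0, 0], [-3.5, 0, 33, 0, 0, 0], [-3.5, 0, 33, 0, 0, 0]],
])

```text
time_s: 17.05
tool_pos: [0.4116, -0.2173, 0.1399]
eef_rot: [[0.988, -0.152, -0.002], [-0.152, -0.988, 0.002], [-0.002, -0.002, -1.0]]
force: [0.4, 4.0, -1.3]
finger_gap: 0.0123
```

Call:
drive_tool([
  [[0, -0.5, 2, 0, 0, 0], [0, -0.5, 4, 0, 0, 0], [0, -0.5, 6, 0, 0, 0], [0, -0.5, 7, 0, 0, 0], [0, -0.5, 7, 0, 0, 0]],
])

```text
time_s: 17.55
tool_pos: [0.4113, -0.2173, 0.1333]
eef_rot: [[0.988, -0.152, -0.002], [-0.152, -0.988, 0.001], [-0.002, -0.0, -1.0]]
force: [-4.3, 2.5, 6.1]
finger_gap: 0.0127
```

Call:
drive_tool([
  [[0, -0.5, 1, 0, 0, 0], [0, -0.5, 2, 0, 0, 0], [0, -0.5, 3, 0, 0, 0], [0, -0.5, 3, 0, 0, 0], [0, -0.5, 3, 0, 0, 0]],
])

```text
time_s: 18.05
tool_pos: [0.4113, -0.2173, 0.1304]
eef_rot: [[0.988, -0.153, -0.003], [-0.153, -0.988, -0.0], [-0.002, 0.001, -1.0]]
force: [-7.2, 1.1, 7.9]
finger_gap: 0.0128
```

Call:
drive_tool([
  [[-0.5, 0, 0.7, 0, 0, 0], [-1, 0, 1.5, 0, 0, 0], [-1, 0, 2, 0, 0, 0], [-1, 0, 2, 0, 0, 0], [-1, 0, 2, 0, 0, 0]],
])

```text
time_s: 18.55
tool_pos: [0.4113, -0.2173, 0.1289]
eef_rot: [[0.988, -0.152, -0.001], [-0.152, -0.988, -0.0], [-0.001, 0.001, -1.0]]
force: [-3.3, 1.3, 9.8]
finger_gap: 0.0126
```

Call:
drive_tool([
  [[-0.5, 0, 0.7, 0, 0, 0], [-0.5, 0, 1.4, 0, 0, 0], [-0.5, 0, 2, 0, 0, 0], [-0.5, 0, 2, 0, 0, 0], [-0.5, 0, 2, 0, 0, 0]],
])

```text
time_s: 19.05
tool_pos: [0.4112, -0.2173, 0.1271]
eef_rot: [[0.988, -0.152, 0.0], [-0.152, -0.988, -0.001], [0.001, 0.001, -1.0]]
force: [-2.5, 1.9, 10.1]
finger_gap: 0.0126
```

To avoid confusing slip with the end stop, I'll release the bar and press on it from above with the shut fingertips. The bar's top is at 0.157 when fully down.

Call:
drive_tool([
  [[0, 0, 0, 0, 0, 0], [0, 0, 0, 0, 0, 0], [0, 0, 0, 0, 0, 0], [0, 0, -10, 0, 0, 0], [0, 0, -30, 0, 0, 0], [0, 0, -55, 0, 0, 0], [0, 0, -60, 0, 0, 0], [0, 0, -60, 0, 0, 0]],
], hand=0.4)

```text
time_s: 19.85
tool_pos: [0.4119, -0.2174, 0.1873]
eef_rot: [[0.988, -0.152, 0.002], [-0.152, -0.988, -0.001], [0.002, 0.001, -1.0]]
force: [0.4, -0.0, -1.1]
finger_gap: 0.0345
```

Call:
drive_tool([
  [[0, 0, 0, 0, 0, 0], [0, 0, 0, 0, 0, 0], [0, 0, 0, 0, 0, 0], [0, 0, 10, 0, 0, 0], [0, 0, 18, 0, 0, 0], [0, 0, 22, 0, 0, 0], [0, 0, 24, 0, 0, 0], [0, 0, 24, 0, 0, 0]],
], hand=0)

```text
time_s: 20.65
tool_pos: [0.4111, -0.217, 0.1619]
eef_rot: [[0.988, -0.152, -0.001], [-0.152, -0.988, 0.0], [-0.001, -0.0, -1.0]]
force: [-0.7, 0.3, 0.7]
finger_gap: -0.0004
```

Call:
drive_tool([
  [[0, 0, 1, 0, 0, 0], [0, 0, 2, 0, 0, 0], [0, 0, 3, 0, 0, 0], [0, 0, 4, 0, 0, 0], [0, 0, 4, 0, 0, 0]],
])

```text
time_s: 21.15
tool_pos: [0.4112, -0.2171, 0.1582]
eef_rot: [[0.988, -0.152, -0.0], [-0.152, -0.988, 0.0], [-0.0, -0.0, -1.0]]
force: [0.5, 0.3, 1.0]
finger_gap: 0.0001
```

Call:
drive_tool([
  [[0, 0, 0.5, 0, 0, 0], [0, 0, 1, 0, 0, 0], [0, 0, 1.5, 0, 0, 0], [0, 0, 2, 0, 0, 0], [0, 0, 2, 0, 0, 0], [0, 0, 2, 0, 0, 0]],
])

```text
time_s: 21.75
tool_pos: [0.4114, -0.2171, 0.1571]
eef_rot: [[0.988, -0.152, 0.001], [-0.152, -0.988, -0.0], [0.001, 0.0, -1.0]]
force: [-2.6, 1.0, 8.7]
finger_gap: 0.0002
```

Call:
drive_tool([
  [[0, 0, 0.5, 0, 0, 0], [0, 0, 1, 0, 0, 0], [0, 0, 1.5, 0, 0, 0], [0, 0, 1.5, 0, 0, 0]],
])

```text
time_s: 22.15
tool_pos: [0.4115, -0.2172, 0.1566]
eef_rot: [[0.988, -0.152, 0.002], [-0.152, -0.988, -0.001], [0.002, 0.001, -1.0]]
force: [-7.0, 2.8, 20.7]
finger_gap: -0.0003
```

At z=0.1566 the force rises to 21 N with almost no further motion, which is the end stop. I'll retreat and check.

Call:
drive_tool([
  [[0, 0, -5, 0, 0, 0], [0, 0, -25, 0, 0, 0], [0, 0, -60, 0, 0, 0], [0, 0, -100, 0, 0, 0], [-20, 0, -125, 0, 0, 0], [-20, 0, -125, 0, 0, 0], [-20, 0, -125, 0, 0, 0]],
])

```text
time_s: 22.85
tool_pos: [0.3917, -0.2142, 0.28]
eef_rot: [[0.988, -0.152, 0.001], [-0.152, -0.988, -0.0], [0.001, 0.0, -1.0]]
force: [-0.3, -0.6, -0.5]
finger_gap: -0.0
```

```bash
python3 - <<'E'
from h import *
import cv2
s=manip.sense(); p,R=s["tool_pos"],s["eef_rot"]; print(p,s["force"])
c=np.ascontiguousarray(viewer.read_camera("scene")[:,:,::-1]); w=np.ascontiguousarray(viewer.read_camera("wrist")[:,:,::-1])
cal=viewer.calibration("scene"); Ti=np.linalg.inv(cal["T"]); a=np.radians(-9); y=np.array([-np.sin(a),np.cos(a),0])
cc=cv2.resize(c[180:360,170:290],(320,480))
for th,col in((0,(0,255,0)),(.08,(0,0,255))):
  b=np.array([.512,-.233,.15+.19*np.sin(th)])+(.088-.19*np.cos(th))*np.array([np.cos(a),np.sin(a),0])
  P=np.array([b+.052*y,b-.052*y]); cv2.polylines(w,[wproj(P,p,R).astype(int)],False,col,1)
  q=P@Ti[:3,:3].T+Ti[:3,3]; q=q[:,:2]/q[:,2:]*cal["fx"]+[cal["cx"],cal["cy"]]
  cv2.polylines(cc,[((q-[170,180])*[320/120,480/180]).astype(int)],False,col,1)
o=np.zeros((600,800,3),np.uint8); o[:480,:480]=w[:,140:620]; o[:480,480:800]=cc; cv2.imwrite("pics/c7.png",o)
E
```

```text
[ 0.39173465 -0.21420528  0.2799915 ] [-0.32494243 -0.58115345 -0.47199738]
```

View pics/c7.png

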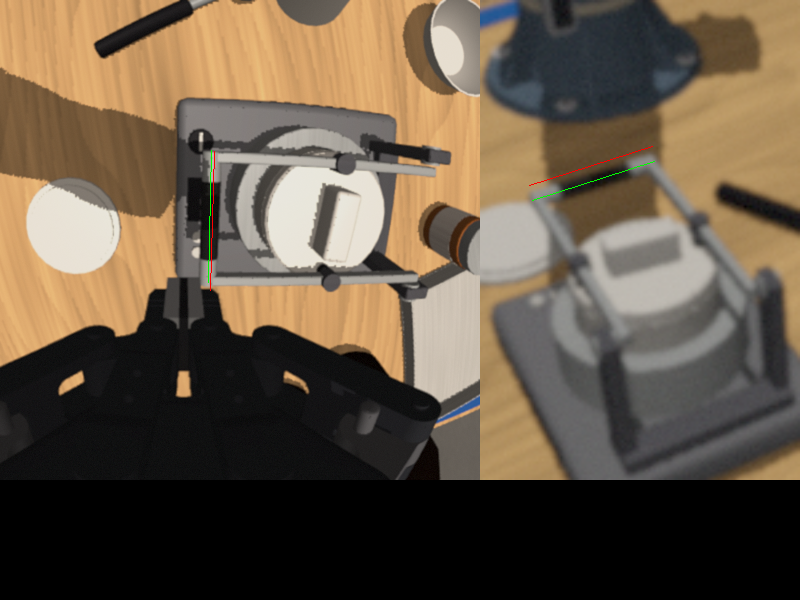

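The scene view shows the bar on the predicted "fully down" line (ends near (540,192) and (648,163)). The rails are level either side of the grip, and the robot is clear of everything. I'll hand the job in.

```bash
python3 -c "
from workcell import manip
print(manip.close_job())"
```

```text
the job is handed in; nothing more can be done
None
```

The ice-cream maker is loaded: the white-lidded can is home in the well and the clamp yoke is fully down on its lid. I handed the job in at about 23 s of the 70 s allowed.

- **Can:** I lined it up with the drive's angle as seen from above and lowered it. On the way in it touched the side of the well at about 6 N, so I shifted it slightly. It then dropped over the drive without needing any turning search. It met the seat ring with the tool at 0.142 m, where 0.143 m was expected; off the square it would have stopped near 0.153 m. The seating push was about 9 N.
- **Yoke:** I gripped the bar and swung it down along its arc, then pressed it from above with the shut fingertips. It stopped firmly with its top at about 0.157 m, the fully closed height. The last press peaked at about 21 N, more than the 12 N the springs need, because I pushed on to confirm the stop.
- **Last look:** The final pictures show the bar on the predicted closed line, the can level and the robot touching nothing. The other items in view looked undisturbed. I did not compare every one with its starting position, and I could not see the feet themselves touching the lid.

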